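# Kit a fryer accessory tray, tallest last, and call it ready

## Robot

A 7-joint arm with a two-finger parallel gripper is mounted at the origin on the work surface. World frame = base frame: x ahead of the robot, y to its left, z up, the work surface at z = 0. Lengths are in m, angles in rad, forces in N, time in s.
With the tool pointing down it reaches from about 0.4 to 0.85 m from the base axis. Payload 4.5 kg.
Tool frame: the origin (TCP) lies on the centre line of the jaws, within the pads' length; the fingertips stand 25 mm ahead of it and the grasp point (between the pads) lies 6 mm ahead of it (ctrl.tip_extent is the distance from the TCP to the fingertips, in m); z points along the fingers, y is the direction in which the jaws open and shut (so a half turn about z gives the same grasp; the last joint's range is limited). The gripper opens to 88 mm and grips with 3 to 60 N. Pads are 18 mm wide; open, the fingers measure 123 mm over their backs; the gripper's body (75 mm by 187 mm) begins 45 mm behind the grasp point.
Start: joints at [1.299, 0.689, -0.195, 1.565, 0.157, 0.902, -0.215], TCP at [0.188, -0.596, 0.237] pointing down, gripper open.
Joint ranges: [-3.01, 3.01], [-0.46, 2.08], [-1.47, 1.51], [0.13, 2.56], [-1, 4.14], [0.04, 2.09], [-2.66, 2.66]. Speed limits (rad/s): [2.57, 2.57, 3.14, 3.14, 3.14, 3.14, 3.14].

## Interface

Orientations are given as a unit quaternion [x, y, z, w].
In Python, from workcell import ctrl, imaging, ticket, masks_of gives the robot as it stands. The module is installed in compiled form; this text tells all that it offers.
- The arm moves only by the tool servo_tool, never from a script. Its argument "moves" is a list of rows, each an object with "offset": the shift along the world's x, y, z in mm, a list of three; "spin": the turn about the world's z in degrees. In form: [{"offset": [tx, ty, tz], "spin": spin}, ...]. A call has 1 to 20 rows; each row shifts and turns the commanded pose from where the row before left it; what a row does not reach is not made up. A row lasts 1/10 s, in which the tool goes at most 50 mm and 8.59 degrees, less where a joint would pass 70% of its speed; a pose out of reach is approached as far as the arm can. A call is refused whole if a number of a shift passes 50 or a number of a turn 8.59, either way. A call with a gripper value outside its range is refused whole. "fingers" is the opening, from 0 (shut) to 1 (fully open), set as the call begins (left out, the last holds). The fingers move at their own pace and stop on an object; the grip force is fixed at half the most. Time passes only in rows, so rows that do not move let the fingers close. It gives the time, the measured TCP pose, the force and the opening at its end, in the units of the state.
- ctrl.get_state(): the state, without advancing time (a new reading comes with each control period).
- imaging.read_camera(name): name is "scene" or "top"; returns (picture, depth): 480x640x3 uint8, blue, green, red; 480x640 float32, m along the optical axis (not along the pixel's ray), 0 where there is no reading.
- imaging.camera_info(name): a dict with "fov_y" (degrees; the focal length in pixels is half the picture's height over the tangent of half this angle, whatever the lens; pixels are square), "cx", "cy" (the principal point, pixels), "rvec" (rotation vector, rad) and "tvec" (3), from world to camera coordinates, as OpenCV has them. Camera axes: x right, y down, z forward; pixel columns grow to the right and rows downward; lengths in m; the calibration is good to about 2 mm. A picture is of the moment at which its call begins. camera_info takes no time and is no camera call.
- ticket.finish_job(): hands the job in, once; it reports no verdict.
Trained networks look in the newest picture that a camera, given by its name, has taken for a name from the list of things; names that differ only in an ending like _2 or _b are one class to them, and where a whole thing is asked for, a point or a joint stands for the part that bears it (a point fixed in the world has none). Each returns a list of dicts, best first, with "p" (0 to 1); they miss things now and then, are a little off and sometimes report something else, mostly with a low value. They report only what shows in the picture. A call takes as long as a camera call. They do not tell look-alikes from the thing itself.
- masks_of(camera, label): "mask" (480x640 bool, what is visible of it) and "extent" ([left, top, width, height] in pixels, round what is visible of it).
The state is a dict: "t": time; "joint_positions": joint angles; "qd": joint speeds; "joint_efforts": joint torques, N m; "eef_pos": TCP position; "orientation": TCP orientation; "contact_force": force on the tool from outside, world axes, zero at the start; "torque": the same for the moment, N m; "gripper_width": finger opening in m.
Only numpy, scipy, OpenCV 4.12 (cv2) and the standard library are available. Lean on these libraries where they do the work, as an engineer would, in place of code of your own. Each camera call takes 0.05 s, during which the arm holds its last target.

## Task

Load the accessory tray with the white-topped pan lid, the blue tin and the red-capped bottle in that order, lowest first and tallest last, each lying or standing fully home in its own place (lid handle up in the open pocket, tin upright in the blue insert, bottle upright in the red insert). Set each down gently and upright without dropping it, and leave the yellow-capped bottle, the utensil crock and the bowl where they stand. When all three are loaded and let go, push the green plunger of the call box fully down for a moment and let it spring back.

Things in the scene. Friction and masses are not known exactly. Their poses are not given: they have to be found in the camera images.
- lid_center (a point): Centre (25 mm above the underside, on the middle line) of the loose pan lid: a plate 92 (its x) x 150 (its y) x 10 mm, white on top with a steel rim, and a black bar handle on two posts across its middle, 16 mm wide (x), 74 mm long (y), its top 50 mm above the underside; the bar itself is 36 to 50 mm up and its posts are as wide as it in x. About 0.25-0.5 kg. z up; either way round is the same.
- tin_center (a point): Centre (55 mm above the underside) of the loose closed blue tin with a steel cover: 96 (its x) x 56 (its y) x 110 mm high, straight sides. About 0.3-0.6 kg. z up.
- bottle_center (a point): Centre (92.5 mm above the underside) of the loose steel bottle with the red cap and red band: round, 60 mm diameter up to 125 mm, narrowing to 40 mm at 145 mm, then a straight cap of 40 mm diameter from 145 to 185 mm (its top). About 0.3-0.55 kg. z up.
- tray: The fixed steel accessory tray, 224 (its x) x 170 (its y) mm; origin at the centre of its underside; floor 4 mm thick, rim 5 mm thick, its top 16 mm above the table. The -x half is the open lid pocket, the +x half holds the two inserts side by side (which insert is on which side varies).
- lid_place (a point): Centre of the lid pocket, on the tray floor (4 mm above the table): 102 (its x) x 160 mm (its y), bounded by the rim and by the inserts, so about 5 mm to spare all round the lid. Axes as the tray's; the lid's y lies along this y.
- tin_place (a point): Centre of the tin's place, on the tray floor, inside the fixed blue insert: a frame 112 x 80 mm, 18 mm high above the tray floor, with a rectangular opening 106 (its x) x 66 mm (its y) down to the floor; the tin's x lies along this x. Axes parallel to the tray's.
- bottle_place (a point): Centre of the bottle's place, on the tray floor, inside the fixed red insert: a frame 112 x 80 mm, 18 mm high above the tray floor, with a 70 mm square opening down to the floor. Its centre lies 80 mm from the tin's.
- guard: Fixed upright steel splash guard between the parts and the tray: a plate 200 mm long (its x), 6 mm thick (its y), with a black edge bead, 124 mm high in all, on a 30 mm wide foot. Origin at the centre of its underside.
- plunger_top (a point): Centre of the top of the green mushroom plunger (48 mm diameter) on a grey call box 85 x 85 mm, 50 mm high, with a yellow collar; as it stands the top is 88 mm above the table. It moves straight down 14 mm to its stop, springs back by itself.
- plunger (a joint): How far the plunger is pressed, m: 0 up, 0.014 fully down; spring 2 N at the start, 7.6 N at the end of the stroke.
- spare_center (a point): Centre (92.5 mm up) of the bystander bottle: same shape and size as the other, but with a yellow cap and band. Not to be moved.
- crock: Bystander: open steel utensil crock, 84 mm diameter, 130 mm high, with utensils standing up to 230 mm. Origin at the centre of its underside. Loose, not to be moved.
- bowl: Bystander: steel bowl, 116 mm diameter, 50 mm high. Origin at the centre of its underside. Loose, not to be moved.
Not all that is in view belongs to the job. What is shaped like the part that bears lid_center but purple is not meant. Of the things shaped like the part that bears tin_place, the blue one is meant.

How it is judged:
On the way, in this order (a step that is already met when the one before it is completed fails the run):
1. the lid lies fully home in its pocket, let go (horizontal distance between lid_center and lid_place below 0.012 m and z of lid_center in the frame of lid_place between 0.021 and 0.029 m and angle between lid_center's own z axis and vertical below 0.06 rad and contact force between the fingers and lid below 0.05 N and angle between the y axis of lid_center and the y axis of lid_place, either way round below 0.2 rad), for 0.2 s.
2. then the tin stands fully home in the blue insert, let go, the lid still in place (all of step 1 and horizontal distance between tin_center and tin_place below 0.012 m and z of tin_center in the frame of tin_place between 0.051 and 0.059 m and angle between tin_center's own z axis and vertical below 0.06 rad and contact force between the fingers and tin below 0.05 N and angle between the x axis of tin_center and the x axis of tin_place, either way round below 0.2 rad), for 0.2 s.
3. then the red-capped bottle stands fully home in the red insert, let go, the others still in place (all of step 2 and horizontal distance between bottle_center and bottle_place below 0.012 m and z of bottle_center in the frame of bottle_place between 0.0885 and 0.0965 m and angle between bottle_center's own z axis and vertical below 0.06 rad and contact force between the fingers and bottle below 0.05 N), for 0.2 s.
4. then, with the tray loaded, the plunger is pressed fully down (at least 12.5 of its 14 mm) (all of step 3 and value of joint plunger above 0.0125 m), for 0.1 s.
At the end, for the whole second after the job is handed in: Lid, tin and red-capped bottle each stand at rest and released in their own places: centre within 12 mm of the place's centre, on the floor within 4 mm, upright within 0.06 rad, lid and tin within 0.2 rad of their place's direction; the plunger is back up (within 3 mm) (all of step 3 and linear speed of each of lid, tin, bottle below 0.02 m/s and value of joint plunger below 0.003 m); the robot touches nothing.
It fails at once if the yellow-capped bottle, the utensil crock or the bowl is pushed more than 25 mm or tipped (distance of any of spare_center, crock, bowl from where it was at the start of the episode above 0.025 m or angle between any of spare_center, crock, bowl's own z axis and vertical above 0.35 rad).
It fails at once if the lid, the tin or the red-capped bottle is dropped (moves faster than 0.8 m/s while not gripped, a fall of about 33 mm) ((contact force between the fingers and lid below 0.05 N and linear speed of lid above 0.8 m/s) or (contact force between the fingers and tin below 0.05 N and linear speed of tin above 0.8 m/s) or (contact force between the fingers and bottle below 0.05 N and linear speed of bottle above 0.8 m/s)).
It fails at once if the lid, the tin or the red-capped bottle is tipped more than 0.6 rad (angle between any of lid_center, tin_center, bottle_center's own z axis and vertical above 0.6 rad).
It also fails if it takes over 72 s, if anything falls off the work surface, if the arm or the gripper's body presses on something with over 40 N, if the wrist force passes 120 N, or if a joint passes its speed limit or range.

## Working session

There is one attempt and no reset: what is moved stays moved. The work goes in short steps, Python scripts to look and compute and a tool call to move; the robot and the scene stay as the last step left them, time stands still between calls to the robot, and variables do not carry over. Pictures are saved under pics/ and viewed, and the job is handed in when it is done.

Besides the shell and the picture viewer there is one more tool, called as a command line: name --argument value ..., lists and objects as JSON in quotes. servo_tool: Moves the arm, as the interface text tells. Its arguments: {"type":"object","properties":{"moves":{"type":"array"},"fingers":{"type":"number"}},"required":["moves"]}

```bash
mkdir -p pics
cat > h.py <<'E'
import numpy as np,cv2
from workcell import ctrl,imaging,ticket,masks_of
def cam(n):
    i=imaging.camera_info(n);f=240/np.tan(np.radians(i['fov_y'])/2)
    return f,i['cx'],i['cy'],cv2.Rodrigues(np.array(i['rvec'],float))[0],np.array(i['tvec'],float).ravel()
def world(n,depth):
    f,cx,cy,R,t=cam(n)
    v,u=np.mgrid[0:480,0:640]
    P=np.stack([(u-cx)/f*depth,(v-cy)/f*depth,depth],-1)
    return (P-t)@R
def proj(n,p):
    f,cx,cy,R,t=cam(n);q=R@np.array(p,float)+t
    return f*q[0]/q[2]+cx,f*q[1]/q[2]+cy
def rect(pts):
    (c,s,a)=cv2.minAreaRect((pts[:,:2]*1000).astype(np.float32))
    return np.round(c,1),np.round(s,1),round(a,1)
E
python3 - <<'E'
from h import *
for n in ('scene','top'):
    im,d=imaging.read_camera(n)
    cv2.imwrite(f'pics/{n}0.png',im);np.save(f'{n}0.npy',d);np.save(f'{n}0im.npy',im)
    print({k:np.round(v,3) for k,v in imaging.camera_info(n).items()})
s=ctrl.get_state();print(s, ctrl.tip_extent)
E
```

```text
{'fov_y': np.float64(47.863), 'cx': np.float64(318.709), 'cy': np.float64(243.194), 'rvec': array([ 1.817,  1.7  , -0.721]), 'tvec': array([ 0.025, -0.313,  1.688])}
{'fov_y': np.float64(54.376), 'cx': np.float64(317.579), 'cy': np.float64(236.488), 'rvec': array([ 2.144, -2.143,  0.155]), 'tvec': array([-0.032,  0.505,  0.975])}
{'t': 0.1, 'joint_positions': array([ 1.29881974,  0.6898975 , -0.19449364,  1.56618636,  0.15731075,
        0.90248506, -0.21509811]), 'qd': array([ 0.00019428, -0.00308573, -0.00182014, -0.00193777, -0.00026938,
       -0.00096795, -0.00085057]), 'joint_efforts': array([-2.64470065e-03, -5.28502750e+01, -1.27120335e+00, -1.53837740e+01,
       -5.25341230e-02,  1.96536006e-03,  5.17232388e-05]), 'eef_pos': array([ 0.18792848, -0.59551394,  0.23670549]), 'orientation': array([ 9.88330616e-01,  1.52321912e-01, -1.88006727e-04, -7.70815391e-04]), 'contact_force': array([-0.12017866,  0.07680416, -0.10832085]), 'torque': array([-0.01988915,  0.00692249, -0.01414601]), 'gripper_width': 0.08814665841862085} 0.025
```

View pics/scene0.png

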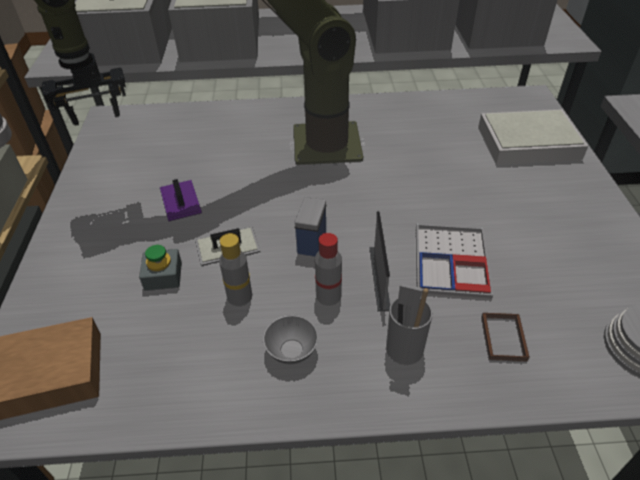

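View pics/top0.png

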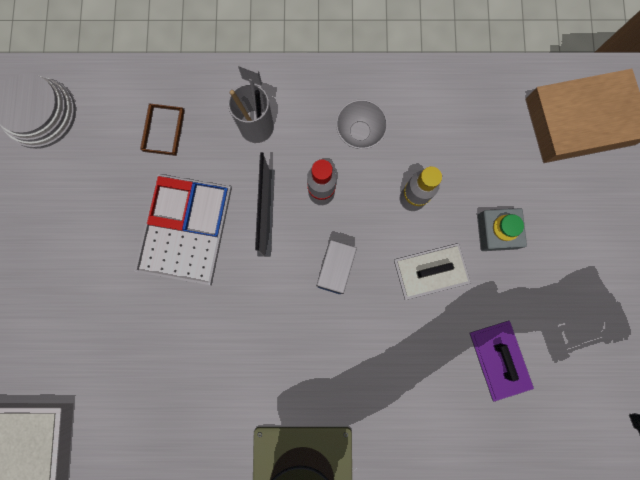

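The top view shows:
- the white lid at (433,271), with the purple look-alike at (502,361)
- the tin at (337,266), the red bottle at (322,170) and the yellow bottle at (430,178)
- the plunger at (512,225)
- the tray at (185,230), with the blue insert at (207,210) and the red one at (170,203); the brown frame at (163,129) is a decoy
- the guard at (264,200), the crock at (253,110) and the bowl at (361,124)

Next I'll measure positions.

Run:
```python
from h import *
im=np.load('top0im.npy');d=np.load('top0.npy');W=world('top',d)
imaging.read_camera('top')
M={}
for l in ['lid_center','tin_center','bottle_center','tray','guard','plunger_top','spare_center','crock','bowl','tin_place']:
    for r in masks_of('top',l)[:3]:
        m=r['mask']&(d>0);p=W[m]
        if len(p)<10: print(l,r['p'],'few');continue
        z=p[:,2];zt=np.percentile(z,97)
        print(l,round(r['p'],2),np.round(r['extent']),'ztop',zt.round(4),'rect',*rect(p[z>0.004]) if (z>.004).sum()>5 else '')
        top=p[z>zt-0.006]
        print('   top:',len(top),*rect(top),'mean',top.mean(0).round(4))
crop=cv2.resize(im[230:310,380:490],None,fx=5,fy=5);cv2.imwrite('pics/crop_lid.png',crop)
crop=cv2.resize(im[165:295,130:280],None,fx=4.5,fy=4.5);cv2.imwrite('pics/crop_tray.png',crop)
```

```text
lid_center 0.87 [471. 325.  62.  76.] ztop 0.0513 rect [ 242.  -425.7] [150.3  93.4] 17.3
   top: 296 [ 241.3 -425.8] [74.2 16.6] 17.2 mean [ 0.2419 -0.4249  0.0504]
lid_center 0.63 [396. 243.  77.  55.] ztop 0.0515 rect [ 433.1 -283.9] [ 91.5 150.3] 14.1
   top: 264 [ 433.1 -283.7] [15.8 73.8] 14.0 mean [ 0.4329 -0.2828  0.0506]
lid_center 0.37 [184. 181.  44.  56.] ztop 0.0265 rect [570.5 219.4] [ 80.6 113.1] 79.9
   top: 225 [570.9 219.3] [ 80.  111.7] 80.4 mean [0.5729 0.2299 0.0233]
tin_center 0.69 [314. 241.  46.  55.] ztop 0.1142 rect [434.7 -70.8] [60.8 97.4] 70.4
   top: 1275 [435.4 -69.5] [55.5 95.9] 73.0 mean [ 0.4349 -0.0695  0.1112]
tray 0.64 [136. 187.  89.  99.] ztop 0.0179 rect [523.  268.4] [172.1 216.1] 80.0
   top: 519 [513.  270.1] [172.1 195.7] 79.9 mean [0.4657 0.2652 0.017 ]
guard 0.61 [254. 154.  22. 106.] ztop 0.1266 rect [574.2  89. ] [ 38.8 216.7] 88.6
   top: 380 [566.6  85.3] [  8.2 198.8] 88.2 mean [0.5656 0.0851 0.1247]
plunger_top 0.77 [502. 215.  22.  23.] ztop 0.0919 rect [ 527.2 -433.7] [46.9 56.3] 80.1
   top: 385 [ 522.5 -433.4] [45.1 45.6] 11.0 m
[... 607 characters left out ...]
103 [790.4  95.7] [37.9  7.6] 68.1 mean [0.7898 0.0954 0.2297]
crock 0.39 [133. 178.  98. 107.] ztop 0.0192 rect [528.2 267.7] [173.6 227.6] 79.7
   top: 810 [527.  267.9] [172.9 224.2] 79.9 mean [0.5112 0.2527 0.0177]
bowl 0.57 [334. 100.  55.  50.] ztop 0.0525 rect [ 759.3 -130.4] [113.6 122. ] 58.1
   top: 346 [ 756.3 -128.1] [113.  114.1] 18.3 mean [ 0.7642 -0.1312  0.0507]
tin_place 0.92 [136. 103.  45.  52.] ztop 0.0221 rect [758.9 329.8] [ 88.6 112.9] 83.4
   top: 365 [758.7 326.5] [ 82.1 112.6] 82.7 mean [0.7583 0.325  0.0192]
tin_place 0.57 [186. 182.  46.  55.] ztop 0.0265 rect [569.8 219.5] [ 80.5 111.8] 80.1
   top: 332 [569.9 219.5] [ 80.5 111.6] 80.1 mean [0.571  0.2185 0.0233]
```

View pics/crop_lid.png

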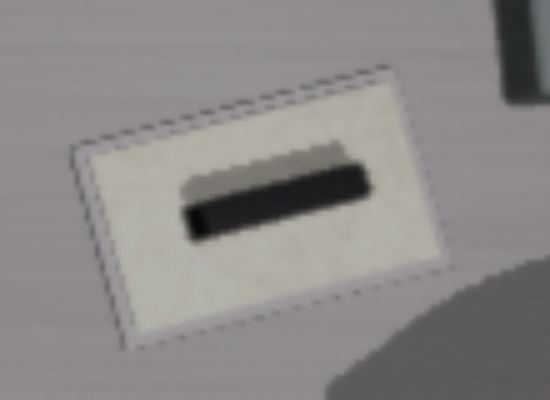

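View pics/crop_tray.png

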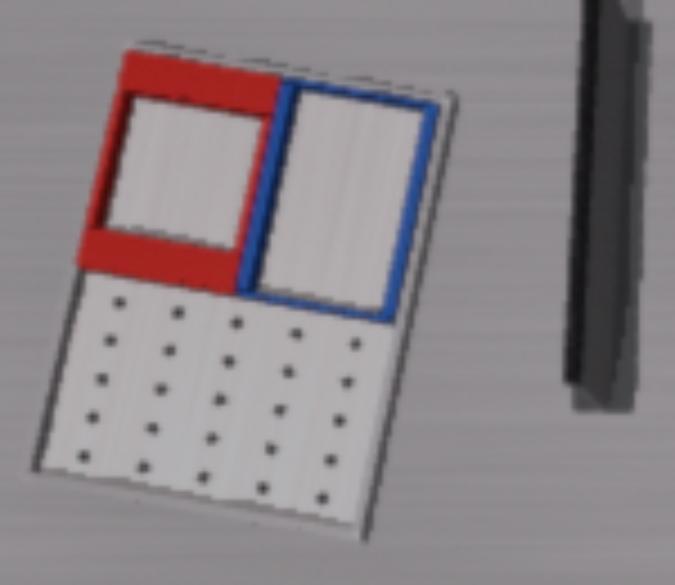

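The second-ranked lid hit (top pixel 433,271) is white-topped in the crop, and its size and 50 mm height fit. The best-ranked hit is the purple decoy, so I reject it. The tray crop shows the blue insert on the -y side. I'll cross-check the key points with the scene camera.

Run:
```python
from h import *
for n in('scene','top'):
    im=np.load(n+'0im.npy').astype(int);d=np.load(n+'0.npy');W=world(n,d);B,G,R=im[...,0],im[...,1],im[...,2]
    z=W[...,2];ok=d>0
    def box(x,y,r,z0,z1):return ok&(abs(W[...,0]-x)<r)&(abs(W[...,1]-y)<r)&(z>z0)&(z<z1)
    for nm,m in dict(table=box(.5,-.15,.05,-.05,.05),lidhandle=box(.433,-.284,.06,.044,.06),lidall=box(.433,-.284,.1,.006,.06),
      tintop=box(.435,-.07,.08,.105,.12),captop=box(.6116,-.04,.05,.18,.2),
      red=box(.585,.298,.08,.017,.03)&(R>120)&(G<80),blue=box(.57,.22,.08,.017,.03)&(B>100)&(R<80),tray=box(.527,.268,.16,.010,.03),plung=box(.522,-.433,.06,.083,.1)).items():
        p=W[m]
        if len(p)>10: print(n,nm,len(p),*rect(p),p.mean(0).round(4))
```

```text
scene table 1251 [ 500.1 -149.9] [99.9 99.8] 0.0 [ 0.5009 -0.1493  0.0006]
scene lidhandle 142 [ 434.2 -284.1] [21.  73.7] 15.0 [ 0.4347 -0.2845  0.0487]
scene lidall 1002 [ 435.2 -283.8] [ 93.3 148.9] 14.3 [ 0.4395 -0.2866  0.0167]
scene tintop 633 [436.6 -70.3] [56.5 99.6] 72.9 [ 0.4394 -0.0702  0.1093]
scene captop 219 [612.1 -38.7] [39.1 40.8] 70.9 [ 0.6136 -0.0396  0.1842]
scene red 446 [583.3 298.5] [ 80.  114.2] 79.0 [0.5868 0.2982 0.0219]
scene blue 162 [569.4 219.7] [ 78.2 112.7] 79.9 [0.574  0.2217 0.0216]
scene tray 1870 [526.7 267.9] [171.6 233.3] 80.1 [0.5593 0.2698 0.0181]
scene plung 245 [ 523.1 -432.9] [47.1 45.4] 78.9 [ 0.525  -0.4327  0.0868]
top table 1855 [ 500.3 -149.9] [99.7 99.2] 89.9 [ 0.5012 -0.1523  0.0012]
top lidhandle 266 [ 433.1 -283.7] [15.8 73.8] 14.0 [ 0.4329 -0.2825  0.0506]
top lidall 2776 [ 429.8 -279.8] [186.9 189.8] 89.9 [ 0.4324 -0.2819  0.0145]
top tintop 1347 [435.4 -69.7] [56. 96.] 73.1 [ 0.4348 -0.0694  0.111 ]
top captop 340 [611.4 -39.5] [38. 38.] 79.7 [ 0.611  -0.0394  0.186 ]
top red 731 [583.8 298.3] [ 80.7 111.8] 79.7 [0.5829 0.2984 0.0234]
top blue 342 [570.1 219.3] [ 80.2 112.8] 80.1 [0.5681 0.2178 0.0229]
top tray 2333 [527.1 268.1] [172.9 224.4] 80.0 [0.5542 0.2685 0.0199]
top plung 422 [ 522.1 -432.4] [46.9 46. ] 47.5 [ 0.5218 -0.432   0.0886]
```

servo_tool --moves '[{"offset": [20.5,26,0],"spin": 7.22},{"offset": [20.5,26,0],"spin": 7.22},{"offset": [20.5,26,0],"spin": 7.22},{"offset": [20.5,26,0],"spin": 7.22},{"offset": [20.5,26,0],"spin": 7.22},{"offset": [20.5,26,0],"spin": 7.22},{"offset": [20.5,26,0],"spin": 7.22},{"offset": [20.5,26,0],"spin": 7.22},{"offset": [20.5,26,0],"spin": 7.22},{"offset": [20.5,26,0],"spin": 7.22},{"offset": [20.5,26,0],"spin": 7.22},{"offset": [20.5,26,0],"spin": 7.22},{"offset": [0,0,0],"spin": 0},{"offset": [0,0,0],"spin": 0}]' --fingers 1

```text
t: 2.05
eef_pos: [0.4344, -0.2838, 0.2375]
orientation: [0.614, 0.789, -0.0, 0.0]
contact_force: [-0.0, -0.7, -0.6]
gripper_width: 0.0883
```

servo_tool --moves '[{"offset": [-0.5,0,-30],"spin": 0},{"offset": [-0.5,0,-30],"spin": 0},{"offset": [0,0,-30],"spin": 0},{"offset": [0,0,-30],"spin": 0},{"offset": [0,0,-25],"spin": 0},{"offset": [0,0,-20],"spin": 0},{"offset": [0,0,-15],"spin": 0},{"offset": [0,0,-8.5],"spin": 0},{"offset": [0,0,0],"spin": 0},{"offset": [0,0,0],"spin": 0}]'

```text
t: 3.05
eef_pos: [0.4331, -0.2848, 0.0493]
orientation: [0.615, 0.788, -0.0, 0.0]
contact_force: [0.6, -0.2, -0.1]
gripper_width: 0.0877
```

servo_tool --moves '[{"offset": [0,0,0],"spin": 0},{"offset": [0,0,0],"spin": 0},{"offset": [0,0,0],"spin": 0},{"offset": [0,0,0],"spin": 0},{"offset": [0,0,0],"spin": 0},{"offset": [0,0,0],"spin": 0},{"offset": [0,0,0],"spin": 0},{"offset": [0,0,0],"spin": 0},{"offset": [0,0,0],"spin": 0},{"offset": [0,0,0],"spin": 0}]' --fingers 0

```text
t: 4.05
eef_pos: [0.4324, -0.2843, 0.0492]
orientation: [0.615, 0.789, -0.001, -0.0]
contact_force: [0.7, 0.9, 4.4]
gripper_width: 0.0103
```

Opening is 10 mm although the bar is 16 mm, so I'll look before lifting.

```bash
python3 - <<'E'
from h import *
s=ctrl.get_state();print(s['gripper_width'],s['contact_force'],s['torque'])
for n in('scene','top'):
    im,d=imaging.read_camera(n);W=world(n,d)
    u,v=map(int,proj(n,(.433,-.284,.04)))
    c=cv2.resize(im[v-60:v+60,u-80:u+80],None,fx=4,fy=4);cv2.imwrite(f'pics/g1{n}.png',c)
E
python3 -c "
import cv2,numpy as np
cv2.imwrite('pics/g1.png',np.vstack([cv2.resize(cv2.imread(f'pics/g1{n}.png'),(400,300)) for n in('scene','top')]))"
```

```text
0.010322215515228616 [0.67787621 0.93470997 4.35157261] [-0.04889918 -0.07008653  0.04507084]
```

View pics/g1.png

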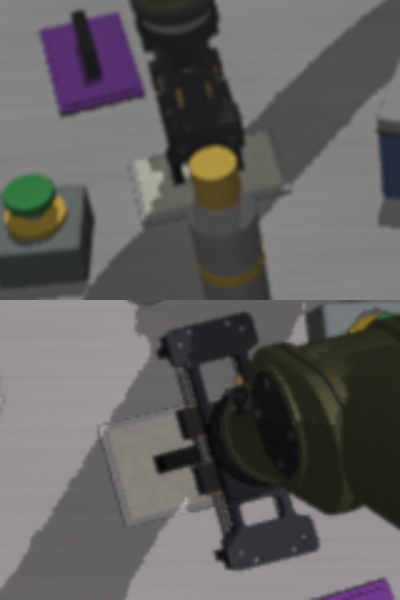

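The fingers straddle the bar in the top view. I'll try a small lift.

servo_tool --moves '[{"offset": [0,0,3],"spin": 0},{"offset": [0,0,5],"spin": 0},{"offset": [0,0,7],"spin": 0},{"offset": [0,0,0],"spin": 0},{"offset": [0,0,0],"spin": 0}]'

```text
t: 4.65
eef_pos: [0.4334, -0.2842, 0.0643]
orientation: [0.615, 0.789, 0.0, 0.0]
contact_force: [-0.6, 0.8, -0.3]
gripper_width: 0.0004
```

Run:
```python
from h import *
im,d=imaging.read_camera('top');W=world('top',d)
B=im.astype(int);z=W[...,2]
m=(d>0)&(abs(W[...,0]-.433)<.1)&(abs(W[...,1]+.284)<.1)&(z<.04)&(z>.012)
p=W[m];print(len(p),rect(p),np.percentile(p[:,2],[5,25,50,75,95]).round(4))
A=np.c_[p[:,:2],np.ones(len(p))];c=np.linalg.lstsq(A,p[:,2],rcond=None)[0];print(c)
```

```text
345 (array([ 426.3, -251.3]), array([88.4, 76.5]), 16.0) [0.0121 0.0125 0.0131 0.0138 0.0167]
[ 0.00134908 -0.00435614  0.0122728 ]
```

It slipped: the lid is still on the table and the fingers are shut. I'll look again.

Run:
```python
from h import *
out=[]
for n in('scene','top'):
    im,d=imaging.read_camera(n);W=world(n,d)
    u,v=map(int,proj(n,(.433,-.284,.04)))
    out.append(cv2.resize(im[v-40:v+40,u-65:u+65],None,fx=5,fy=5,interpolation=cv2.INTER_CUBIC)[:,:])
    z=W[...,2];m=(d>0)&(abs(W[...,0]-.433)<.1)&(abs(W[...,1]+.284)<.1)&(z<.058)&(z>.044);p=W[m]
    # handle dark
    if len(p)>5: print(n,len(p),rect(p))
    m=(d>0)&(abs(W[...,0]-.433)<.12)&(abs(W[...,1]+.284)<.12)&(z<.02)&(z>.008)&(im.sum(2)>330);p=W[m];print(rect(p),len(p))
cv2.imwrite('pics/g2.png',cv2.resize(np.vstack(out),(480,590)))
s=ctrl.get_state();print(s['gripper_width'],s['joint_efforts'].round(2))
```

```text
scene 93 (array([ 436.4, -283.3]), array([15.2, 72.9]), 12.7)
(array([ 439.5, -330. ]), array([72.5, 56.7]), 13.8) 112
top 120 (array([ 428.3, -264.4]), array([15.8, 35. ]), 14.0)
(array([ 467.5, -254.9]), array([177.6, 110.1]), 8.5) 1063
0.0006542904028456288 [ 4.000e-02 -4.967e+01 -3.350e+00 -5.770e+00 -3.000e-02  2.000e-02
 -0.000e+00]
```

View pics/g2.png

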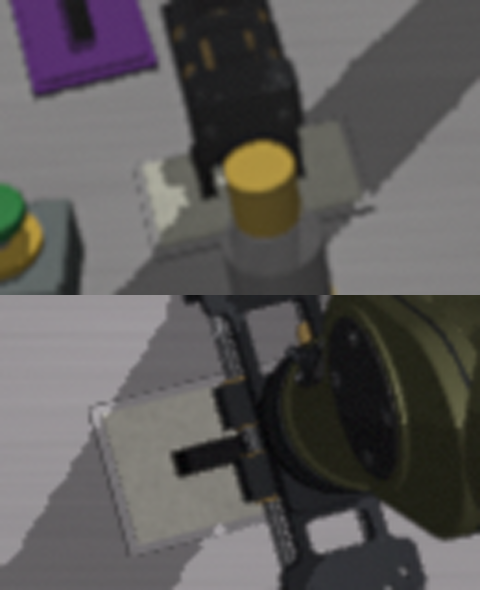

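servo_tool --moves '[{"offset": [0,0,40],"spin": 0},{"offset": [0,0,40],"spin": 0},{"offset": [0,0,40],"spin": 0},{"offset": [0,0,0],"spin": 0},{"offset": [0,0,0],"spin": 0}]'

```text
t: 5.3
eef_pos: [0.4333, -0.2844, 0.1844]
orientation: [0.615, 0.789, -0.0, 0.001]
contact_force: [-0.1, -0.2, 0.0]
gripper_width: 0.0004
```

Run:
```python
from h import *
s=ctrl.get_state();print(s['eef_pos'],s['gripper_width'])
n='scene';im,d=imaging.read_camera(n);W=world(n,d)
u,v=map(int,proj(n,s['eef_pos']))
print(u,v)
c=im[v-45:v+75,u-80:u+80]
cv2.imwrite('pics/g3.png',cv2.resize(c,None,fx=5,fy=5,interpolation=cv2.INTER_CUBIC))
z=W[...,2];m=(d>0)&(np.hypot(W[...,0]-.433,W[...,1]+.284)<.11)&(z>.06)
m[:, :]&=True
p=W[m];zz=p[:,2]
for lo in np.arange(.06,.28,.01):
    q=p[(zz>=lo)&(zz<lo+.01)]
    if len(q): print(round(lo,3),len(q),q.min(0).round(3),q.max(0).round(3))
```

```text
[ 0.43329588 -0.28437386  0.18438516] 0.0004033921425394174
216 190
0.18 5 [ 0.445 -0.292  0.186] [ 0.448 -0.274  0.189]
0.19 7 [ 0.447 -0.286  0.191] [ 0.451 -0.272  0.196]
0.24 10 [ 0.365 -0.335  0.248] [ 0.523 -0.233  0.25 ]
0.25 130 [ 0.349 -0.338  0.25 ] [ 0.527 -0.232  0.26 ]
0.26 196 [ 0.351 -0.337  0.26 ] [ 0.527 -0.231  0.27 ]
0.27 311 [ 0.364 -0.338  0.27 ] [ 0.532 -0.229  0.28 ]
0.28 212 [ 0.377 -0.334  0.28 ] [ 0.532 -0.23   0.29 ]
```

View pics/g3.png

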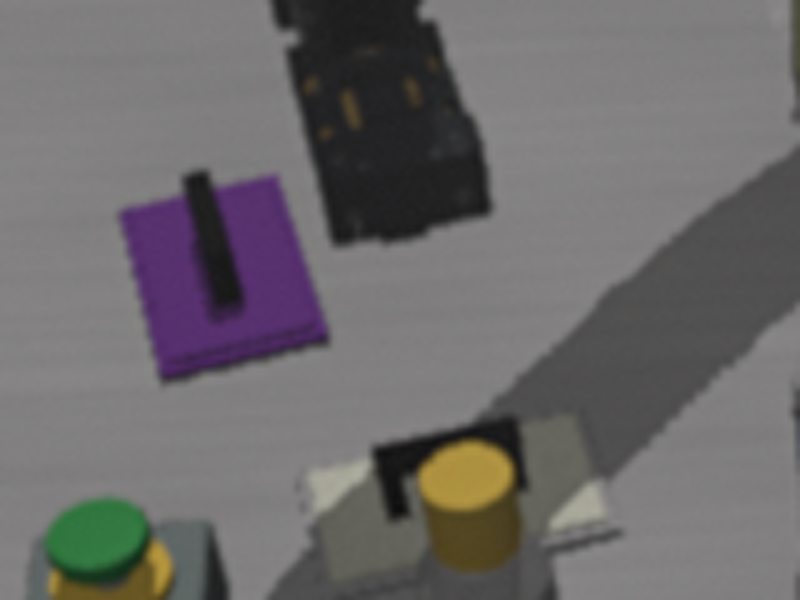

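The gripper seems to sit about 25 mm higher than the stated tool frame: the body's lower edge reads 0.248 against an expected 0.223. I'll open the fingers and measure where the tips really are.

servo_tool --moves '[{"offset": [0,0,0],"spin": 0},{"offset": [0,0,0],"spin": 0},{"offset": [0,0,0],"spin": 0},{"offset": [0,0,0],"spin": 0},{"offset": [0,0,0],"spin": 0},{"offset": [0,0,0],"spin": 0},{"offset": [0,0,0],"spin": 0},{"offset": [0,0,0],"spin": 0},{"offset": [0,0,0],"spin": 0},{"offset": [0,0,0],"spin": 0}]' --fingers 1

```text
t: 6.35
eef_pos: [0.4332, -0.2841, 0.184]
orientation: [0.615, 0.789, 0.0, 0.0]
contact_force: [-0.3, 0.9, -0.6]
gripper_width: 0.0785
```

Run:
```python
from h import *
s=ctrl.get_state();e=s['eef_pos'];print(e,s['gripper_width'])
n='scene';im,d=imaging.read_camera(n);W=world(n,d)
u,v=map(int,proj(n,e))
c=cv2.resize(im[v-60:v+60,u-80:u+80],None,fx=5,fy=5,interpolation=cv2.INTER_CUBIC)
a=np.radians(14.2)
for sg in(-1,1):
  for w,h,col in((.044,-.025,(0,0,255)),(.044,0,(0,255,255)),(.044,.039,(0,255,0))):
    p=e+np.array([sg*w*np.cos(a),sg*w*np.sin(a),h]);x,y=proj(n,p)
    cv2.circle(c,(int((x-u+80)*5),int((y-v+60)*5)),5,col,-1)
cv2.imwrite('pics/g4.png',c)
m=(d>0)&(np.hypot(W[...,0]-.433,W[...,1]+.284)<.11)&(W[...,2]>.1)
p=W[m];zz=p[:,2]
for lo in np.arange(.10,.27,.01):
    q=p[(zz>=lo)&(zz<lo+.01)]
    if len(q): print(round(lo,3),len(q),q.min(0).round(3),q.max(0).round(3))
```

```text
[ 0.43319238 -0.28405523  0.18396488] 0.07846900346690457
0.18 6 [ 0.481 -0.282  0.184] [ 0.485 -0.262  0.19 ]
0.19 35 [ 0.481 -0.283  0.19 ] [ 0.489 -0.262  0.2  ]
0.2 28 [ 0.483 -0.282  0.201] [ 0.49  -0.261  0.21 ]
0.21 53 [ 0.387 -0.307  0.21 ] [ 0.492 -0.261  0.22 ]
0.22 59 [ 0.383 -0.306  0.22 ] [ 0.492 -0.261  0.23 ]
0.23 11 [ 0.388 -0.301  0.23 ] [ 0.401 -0.287  0.233]
0.24 12 [ 0.508 -0.297  0.248] [ 0.523 -0.237  0.25 ]
0.25 129 [ 0.376 -0.328  0.25 ] [ 0.528 -0.231  0.26 ]
0.26 177 [ 0.366 -0.337  0.26 ] [ 0.528 -0.231  0.27 ]
```

View pics/g4.png

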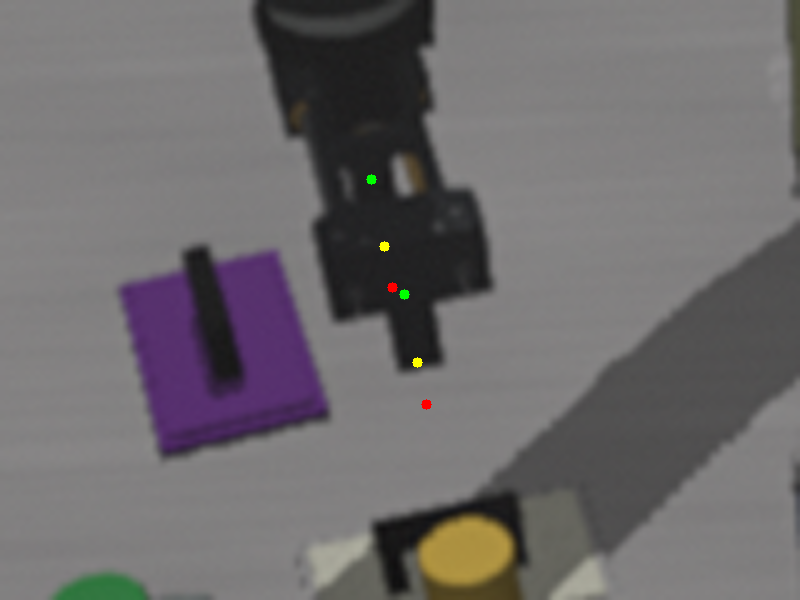

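The measured fingertips sit at eef_z, 25 mm higher than the stated tool frame gives, and the horizontal position is right. From here I count tips = eef_z, grasp point = eef_z + 19 and body = eef_z + 64. Second try at the lid with eef_z = 24 mm.

servo_tool --moves '[{"offset": [0,0,-30],"spin": 0},{"offset": [0,0,-35],"spin": 0},{"offset": [0,0,-35],"spin": 0},{"offset": [0,0,-25],"spin": 0},{"offset": [0,0,-20],"spin": 0},{"offset": [0,0,-10],"spin": 0},{"offset": [0,0,-5],"spin": 0},{"offset": [0,0,0],"spin": 0},{"offset": [0,0,0],"spin": 0}]'

```text
t: 7.3
eef_pos: [0.4337, -0.2843, 0.0247]
orientation: [0.615, 0.789, 0.0, 0.001]
contact_force: [0.4, 1.3, -0.9]
gripper_width: 0.088
```

servo_tool --moves '[{"offset": [0,0,0],"spin": 0},{"offset": [0,0,0],"spin": 0},{"offset": [0,0,0],"spin": 0},{"offset": [0,0,0],"spin": 0},{"offset": [0,0,0],"spin": 0},{"offset": [0,0,0],"spin": 0},{"offset": [0,0,0],"spin": 0},{"offset": [0,0,0],"spin": 0},{"offset": [0,0,0],"spin": 0},{"offset": [0,0,0],"spin": 0},{"offset": [0,0,0],"spin": 0},{"offset": [0,0,0],"spin": 0},{"offset": [0,0,0],"spin": 0}]' --fingers 0

```text
t: 8.6
eef_pos: [0.4326, -0.2841, 0.0239]
orientation: [0.615, 0.789, -0.0, -0.0]
contact_force: [-2.6, -0.1, 0.9]
gripper_width: 0.0152
```

servo_tool --moves '[{"offset": [0,0,5],"spin": 0},{"offset": [0,0,15],"spin": 0},{"offset": [0,0,25],"spin": 0},{"offset": [0,0,30],"spin": 0},{"offset": [0,0,30],"spin": 0},{"offset": [0,0,30],"spin": 0},{"offset": [0,0,20],"spin": 0},{"offset": [0,0,10],"spin": 0},{"offset": [0,0,5],"spin": 0},{"offset": [0,0,0],"spin": 0}]'

```text
t: 9.6
eef_pos: [0.433, -0.284, 0.1938]
orientation: [0.615, 0.789, 0.0, -0.0]
contact_force: [-0.7, 0.9, -4.2]
gripper_width: 0.0153
```

Run:
```python
from h import *
s=ctrl.get_state();e=s['eef_pos'];print(e,s['gripper_width'])
n='scene';im,d=imaging.read_camera(n)
u,v=map(int,proj(n,e))
cv2.imwrite('pics/g5.png',cv2.resize(im[v-60:v+60,u-80:u+80],None,fx=4,fy=4,interpolation=cv2.INTER_CUBIC))
```

```text
[ 0.43304275 -0.28398592  0.19378947] 0.015346533359676335
```

View pics/g5.png

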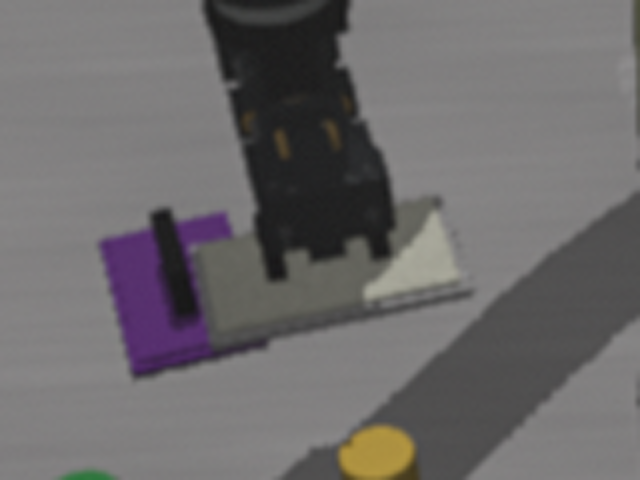

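servo_tool --moves '[{"offset": [2,10,0],"spin": -1.2},{"offset": [2,20,0],"spin": -1.2},{"offset": [2,30,0],"spin": -1.2},{"offset": [2,30,0],"spin": -1.2},{"offset": [2,30,0],"spin": -1.2},{"offset": [2,30,0],"spin": -1.2},{"offset": [2,30,0],"spin": -1.2},{"offset": [2,30,0],"spin": -1.2},{"offset": [2,30,0],"spin": -1.2},{"offset": [2,30,0],"spin": -1.2},{"offset": [2,30,0],"spin": -1.2},{"offset": [2,30,0],"spin": -1.2},{"offset": [2,30,0],"spin": -1.2},{"offset": [2,30,0],"spin": -1.2},{"offset": [2,30,0],"spin": -1.2},{"offset": [2,30,0],"spin": -1.2},{"offset": [2,30,0],"spin": -1.2},{"offset": [2,30,0],"spin": -1.2},{"offset": [2,25,0],"spin": -1.2},{"offset": [1,15,0],"spin": -1.2}]'

```text
t: 11.65
eef_pos: [0.4713, 0.2688, 0.1927]
orientation: [0.764, 0.645, -0.0, -0.001]
contact_force: [-0.0, -0.6, -3.6]
gripper_width: 0.0157
```

servo_tool --moves '[{"offset": [0,8,0],"spin": 0},{"offset": [0,3.5,0],"spin": 0},{"offset": [0,0,0],"spin": 0},{"offset": [0,0,0],"spin": 0},{"offset": [0,0,0],"spin": 0}]'

```text
t: 12.15
eef_pos: [0.4723, 0.2762, 0.1938]
orientation: [0.766, 0.643, -0.0, 0.0]
contact_force: [-0.3, -0.1, -3.1]
gripper_width: 0.0158
```

Run:
```python
from h import *
s=ctrl.get_state();e=s['eef_pos'];o=s['orientation'];print(e,s['gripper_width'],2*np.degrees(np.arctan2(o[1],o[0]))-90)
for n in('scene','top'):
    im,d=imaging.read_camera(n);W=world(n,d);z=W[...,2]
    m=(d>0)&(abs(W[...,0]-.472)<.13)&(abs(W[...,1]-.278)<.13)&(z>.172)&(z<.19);p=W[m];print(n,len(p),rect(p),np.median(p[:,2]))
    A=np.c_[p[:,:2]-p[:,:2].mean(0),np.ones(len(p))];print(np.linalg.lstsq(A,p[:,2],rcond=None)[0].round(4))
    if n=='scene':
        u,v=map(int,proj(n,e));cv2.imwrite('pics/g6.png',cv2.resize(im[v-60:v+90,u-90:u+90],None,fx=4,fy=4,interpolation=cv2.INTER_CUBIC))
```

```text
[0.4723397  0.27617982 0.19383832] 0.0157931907416445 -9.916763413605125
scene 1416 (array([474.9, 275.7]), array([150.4,  97. ]), 79.1) 0.17914711780240639
[-0.0212  0.0058  0.179 ]
top 1859 (array([471.9, 264.6]), array([127.4,  92.1]), 80.2) 0.18072958921964224
[0.0129 0.0142 0.1805]
```

View pics/g6.png

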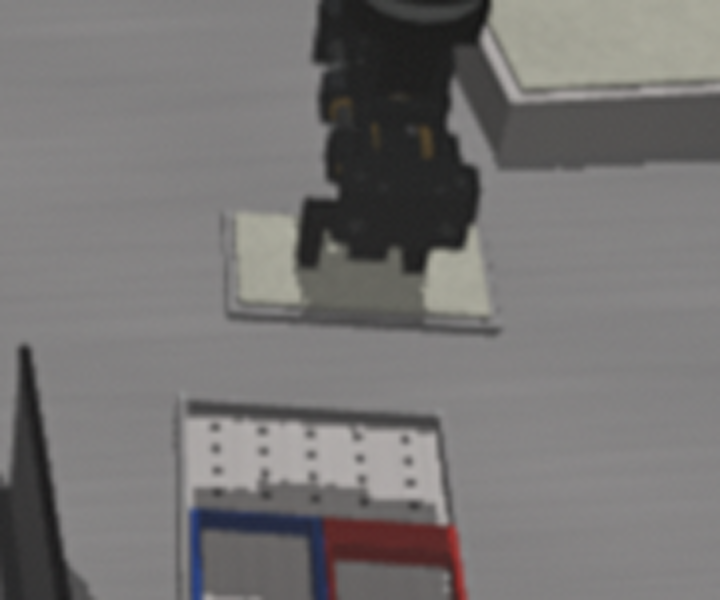

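servo_tool --moves '[{"offset": [0,1.5,-20],"spin": 0},{"offset": [0,0,-30],"spin": 0},{"offset": [0,0,-30],"spin": 0},{"offset": [0,0,-30],"spin": 0},{"offset": [0,0,-20],"spin": 0},{"offset": [0,0,-10],"spin": 0},{"offset": [0,0,-5],"spin": 0},{"offset": [0,0,0],"spin": 0},{"offset": [0,0,0],"spin": 0}]'

```text
t: 13.15
eef_pos: [0.4728, 0.2794, 0.0498]
orientation: [0.765, 0.644, 0.001, 0.0]
contact_force: [-0.2, -0.3, -3.9]
gripper_width: 0.0154
```

Run:
```python
from h import *
s=ctrl.get_state();e=s['eef_pos'];o=s['orientation'];print(e,s['gripper_width'],2*np.degrees(np.arctan2(o[1],o[0]))-90)
for n in('scene','top'):
    im,d=imaging.read_camera(n);W=world(n,d);z=W[...,2]
    m=(d>0)&(abs(W[...,0]-.472)<.13)&(abs(W[...,1]-.278)<.13)&(z>.027)&(z<.04);p=W[m];print(n,len(p),rect(p),np.median(p[:,2]))
    if n=='scene':
        u,v=map(int,proj(n,e));cv2.imwrite('pics/g7.png',cv2.resize(im[v-60:v+60,u-80:u+80],None,fx=4,fy=4,interpolation=cv2.INTER_CUBIC))
```

```text
[0.47284848 0.27938624 0.04983534] 0.015404984281313963 -9.848382682802324
scene 1191 (array([514.6, 272.2]), array([151.4, 174.9]), 80.6) 0.03498926067150477
top 1262 (array([513.4, 269. ]), array([151.1, 176.3]), 77.3) 0.03649463945653954
```

View pics/g7.png

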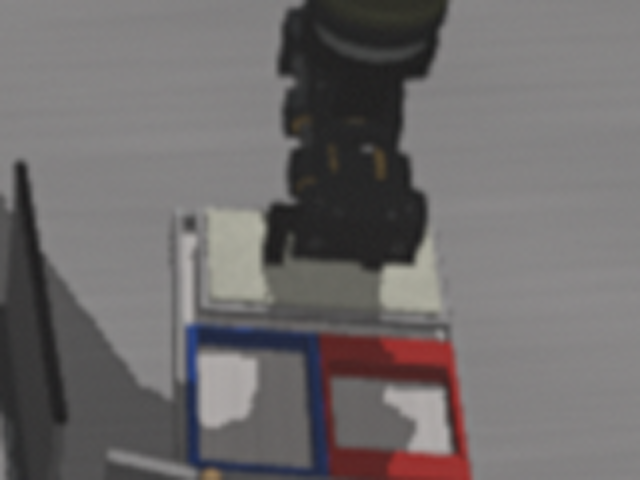

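Run:
```python
from h import *
c,s_=np.cos(np.radians(-10)),np.sin(np.radians(-10))
for k in range(2):
  print(ctrl.get_state()['eef_pos'].round(4))
  for n in('scene','top'):
    im,d=imaging.read_camera(n);W=world(n,d);z=W[...,2]
    L=np.stack([(W[...,0]-.527)*c+(W[...,1]-.268)*s_, -(W[...,0]-.527)*s_+(W[...,1]-.268)*c],-1)*1000
    m=(d>0)&(abs(L[...,0]+56)<60)&(abs(L[...,1])<100)&(z>.028)&(z<.042);p=L[m]
    print(n,len(p),'x',np.percentile(p[:,0],[0.5,99.5]).round(1),'y',np.percentile(p[:,1],[.5,99.5]).round(1),rect(p/1000))
```

```text
[0.4728 0.2794 0.0499]
scene 1186 x [-99.4  -6.4] y [-73.   75.8] (array([-53.4,   1.5]), array([ 97. , 150.1]), 0.5)
top 1307 x [-99.5  -8.1] y [-73.2  43.4] (array([-53.8,   1.1]), array([ 91.9, 149.7]), 0.2)
[0.4727 0.2792 0.0497]
scene 1189 x [-98.8  -6. ] y [-73.3  75.1] (array([-52.9,   2.3]), array([151.3,  98.9]), 89.2)
top 1305 x [-99.6  -8.3] y [-73.3  34.7] (array([-50.4,   1.3]), array([ 99. , 149.8]), 0.1)
```

servo_tool --moves '[{"offset": [-2.2,-0.9,0],"spin": 0},{"offset": [0,0,-6],"spin": 0},{"offset": [0,0,-5],"spin": 0},{"offset": [0,0,-4],"spin": 0},{"offset": [0,0,-3],"spin": 0},{"offset": [0,0,-2],"spin": 0},{"offset": [0,0,-1],"spin": 0},{"offset": [0,0,-1],"spin": 0},{"offset": [0,0,0],"spin": 0},{"offset": [0,0,0],"spin": 0}]'

```text
t: 14.45
eef_pos: [0.4699, 0.278, 0.0279]
orientation: [0.765, 0.644, 0.0, 0.0]
contact_force: [-2.8, -1.3, 5.8]
gripper_width: 0.0153
```

Contact at eef_z = 0.028, which is exactly floor height. Releasing.

servo_tool --moves '[{"offset": [0,0,0.5],"spin": 0},{"offset": [0,0,0],"spin": 0},{"offset": [0,0,0],"spin": 0},{"offset": [0,0,0],"spin": 0},{"offset": [0,0,0],"spin": 0}]' --fingers 0.6

```text
t: 14.95
eef_pos: [0.47, 0.2781, 0.0274]
orientation: [0.765, 0.644, 0.0, 0.0]
contact_force: [-0.7, -0.6, 0.4]
gripper_width: 0.0522
```

servo_tool --moves '[{"offset": [0,0,10],"spin": 0},{"offset": [0,0,30],"spin": 0},{"offset": [0,0,40],"spin": 0},{"offset": [0,0,40],"spin": 0},{"offset": [0,0,40],"spin": 0},{"offset": [0,0,0],"spin": 0}]' --fingers 1

```text
t: 15.55
eef_pos: [0.4726, 0.2802, 0.1931]
orientation: [0.765, 0.644, 0.005, 0.0]
contact_force: [0.9, 0.4, -0.1]
gripper_width: 0.0881
```

```bash
cat > tray.py <<'E'
from h import *
c,s_=np.cos(np.radians(-10)),np.sin(np.radians(-10))
def loc(W):
    return np.stack([(W[...,0]-.527)*c+(W[...,1]-.268)*s_, -(W[...,0]-.527)*s_+(W[...,1]-.268)*c],-1)*1000
E
python3 - <<'E'
from tray import *
print(ctrl.get_state()['eef_pos'].round(4))
for n in('scene','top'):
    im,d=imaging.read_camera(n);W=world(n,d);z=W[...,2];L=loc(W)
    q=(d>0)&(abs(L[...,0]+56)<50)&(abs(L[...,1])<80)
    for lo,hi in((.008,.022),(.047,.06)):
        p=L[q&(z>lo)&(z<hi)]
        print(n,len(p),rect(p/1000),np.median(z[q&(z>lo)&(z<hi)]))
    u,v=map(int,proj(n,(.5,.27,0)));cv2.imwrite(f'pics/g8{n}.png',cv2.resize(im[v-60:v+60,u-80:u+80],None,fx=4,fy=4,interpolation=cv2.INTER_CUBIC))
E
```

```text
[0.4726 0.2802 0.1931]
scene 1267 (array([-56. ,   2.3]), array([ 99.8, 155.2]), 0.0) 0.013433173370362277
scene 184 (array([-54.9,  -0. ]), array([24.3, 73.4]), 2.0) 0.05260737031048969
top 2514 (array([-55.7,  -1.4]), array([ 98.6, 157.1]), 0.0) 0.014750948974650707
top 266 (array([-56.6,  -0.1]), array([16.1, 75.1]), 0.4) 0.05482771451103096
```

View pics/g8scene.png

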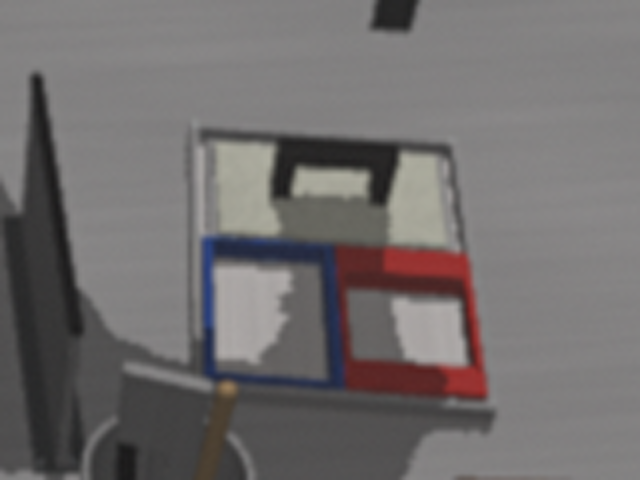

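The lid is home: local (-56.6, -0.1) against (-56, 0), handle top at 54 mm and fingers clear. Next, the tin.

servo_tool --moves '[{"offset": [-2,-15,0],"spin": 6.3},{"offset": [-3,-30,0],"spin": 6.3},{"offset": [-3,-30,0],"spin": 6.3},{"offset": [-3,-30,0],"spin": 6.3},{"offset": [-3,-30,0],"spin": 6.3},{"offset": [-3,-30,0],"spin": 6.4},{"offset": [-3,-30,0],"spin": 6.4},{"offset": [-3,-30,0],"spin": 6.4},{"offset": [-3,-30,0],"spin": 6.4},{"offset": [-3,-30,0],"spin": 6.4},{"offset": [-3,-30,0],"spin": 6.4},{"offset": [-3,-20,0],"spin": 6.4},{"offset": [0,-13,0],"spin": 6.6},{"offset": [0,0,0],"spin": 0},{"offset": [0,0,0],"spin": 0}]'

```text
t: 17.15
eef_pos: [0.4344, -0.0694, 0.1867]
orientation: [0.149, 0.989, 0.001, -0.001]
contact_force: [0.2, -0.1, -0.2]
gripper_width: 0.0884
```

Run:
```python
from h import *
s=ctrl.get_state();e=s['eef_pos'];o=s['orientation'];print(e,s['joint_positions'].round(2),2*np.degrees(np.arctan2(o[1],o[0]))-90)
```

```text
[ 0.43444804 -0.06943638  0.18674821] [ 0.56  0.65 -0.81  2.14  0.78  0.68  0.49] 72.89878687645606
```

servo_tool --moves '[{"offset": [1,-0.3,-20],"spin": 0},{"offset": [0,0,-25],"spin": 0},{"offset": [0,0,-25],"spin": 0},{"offset": [0,0,-20],"spin": 0},{"offset": [0,0,-15],"spin": 0},{"offset": [0,0,-10],"spin": 0},{"offset": [0,0,0],"spin": 0},{"offset": [0,0,0],"spin": 0}]'

```text
t: 17.95
eef_pos: [0.4361, -0.0691, 0.0725]
orientation: [0.147, 0.989, 0.0, -0.0]
contact_force: [0.1, 0.2, -0.2]
gripper_width: 0.0883
```

servo_tool --moves '[{"offset": [0,0,0],"spin": 0},{"offset": [0,0,0],"spin": 0},{"offset": [0,0,0],"spin": 0},{"offset": [0,0,0],"spin": 0},{"offset": [0,0,0],"spin": 0},{"offset": [0,0,0],"spin": 0},{"offset": [0,0,0],"spin": 0},{"offset": [0,0,0],"spin": 0}]' --fingers 0

```text
t: 18.75
eef_pos: [0.4362, -0.0702, 0.0726]
orientation: [0.147, 0.989, 0.0, 0.0]
contact_force: [-0.4, 0.4, 5.8]
gripper_width: 0.0553
```

servo_tool --moves '[{"offset": [0,0,5],"spin": 0},{"offset": [0,0,15],"spin": 0},{"offset": [0,0,25],"spin": 0},{"offset": [0,0,30],"spin": 0},{"offset": [0,0,30],"spin": 0},{"offset": [0,0,30],"spin": 0},{"offset": [0,0,20],"spin": 0},{"offset": [0,0,5],"spin": 0},{"offset": [0,0,0],"spin": 0}]'

```text
t: 19.65
eef_pos: [0.4356, -0.0706, 0.2324]
orientation: [0.148, 0.989, -0.0, -0.0]
contact_force: [-0.6, 0.2, -4.2]
gripper_width: 0.0559
```

Run:
```python
from h import *
s=ctrl.get_state();e=s['eef_pos'];print(e,s['gripper_width'])
n='scene';im,d=imaging.read_camera(n)
u,v=map(int,proj(n,e))
cv2.imwrite('pics/g9.png',cv2.resize(im[v-60:v+75,u-80:u+80],None,fx=4,fy=4,interpolation=cv2.INTER_CUBIC))
```

```text
[ 0.43562642 -0.07061083  0.23236823] 0.05590132203426309
```

View pics/g9.png

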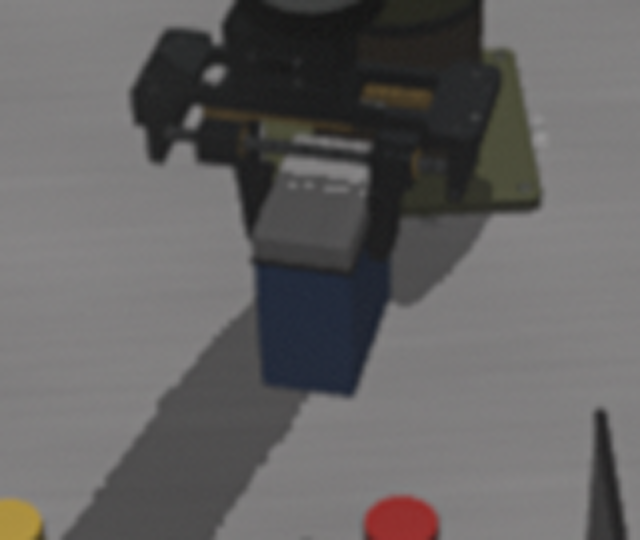

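servo_tool --moves '[{"offset": [3,10,0],"spin": 0.5},{"offset": [8,20,0],"spin": 0.6},{"offset": [12,25,0],"spin": 0.6},{"offset": [12,25,0],"spin": 0.6},{"offset": [12,25,0],"spin": 0.6},{"offset": [12,25,0],"spin": 0.6},{"offset": [12,25,0],"spin": 0.6},{"offset": [12,25,0],"spin": 0.6},{"offset": [12,25,0],"spin": 0.6},{"offset": [12,25,0],"spin": 0.6},{"offset": [12,25,0],"spin": 0.6},{"offset": [12,20,0],"spin": 0.5},{"offset": [9,10,0],"spin": 0},{"offset": [4.5,5,0],"spin": 0},{"offset": [0,0,0],"spin": 0},{"offset": [0,0,0],"spin": 0}]'

```text
t: 21.3
eef_pos: [0.5797, 0.2191, 0.2315]
orientation: [0.087, 0.996, -0.001, -0.001]
contact_force: [-0.9, 0.8, -3.4]
gripper_width: 0.0557
```

```bash
cat > look.py <<'E'
from tray import *
import sys
def look(name,lx,ly,zlo,zhi,r=70):
    s=ctrl.get_state();e=s['eef_pos'];o=s['orientation'];print(e.round(4),s['gripper_width'].__round__(4),'jaw',round(2*np.degrees(np.arctan2(o[1],o[0]))-90,2),'loc',loc(e).round(1))
    for n in('scene','top'):
        im,d=imaging.read_camera(n);W=world(n,d);z=W[...,2];L=loc(W)
        m=(d>0)&(abs(L[...,0]-lx)<r)&(abs(L[...,1]-ly)<r)&(z>zlo)&(z<zhi);p=L[m]
        if len(p)>10: print(n,len(p),rect(p/1000),'x',np.percentile(p[:,0],[.5,99.5]).round(1),'y',np.percentile(p[:,1],[.5,99.5]).round(1),'z',np.median(z[m]).round(4))
        u,v=map(int,proj(n,e));u=min(max(u,80),560);v=min(max(v,60),405)
        cv2.imwrite(f'pics/{name}_{n}.png',cv2.resize(im[v-60:v+75,u-80:u+80],None,fx=4,fy=4,interpolation=cv2.INTER_CUBIC))
E
python3 -c "
from look import *
look('t1',51,-40,.262,.285)
look('t1',51,-40,.17,.22)"
```

```text
[0.5797 0.2191 0.2315] 0.0557 jaw 80.07 loc [ 60.4 -39. ]
scene 931 (array([ 60.2, -39. ]), array([90.4, 96.7]), 88.5) x [ 12.6 108.3] y [-82.7   4.3] z 0.2685
top 156 (array([ 22.2, -27.5]), array([21.7, 29.5]), 0.2) x [11.3 32. ] y [-41.9 -12.7] z 0.27
[0.58   0.2187 0.232 ] 0.0559 jaw 80.04 loc [ 60.8 -39.3]
scene 576 (array([ 63.8, -40.1]), array([94.9, 56.2]), 0.2) x [ 25.3 110.3] y [-68.2 -12.2] z 0.1951
top 27 (array([ 12. , -22.9]), array([ 0.8, 14.3]), 1.9) x [11.5 12.4] y [-29.9 -15.9] z 0.2027
```

View pics/t1_scene.png

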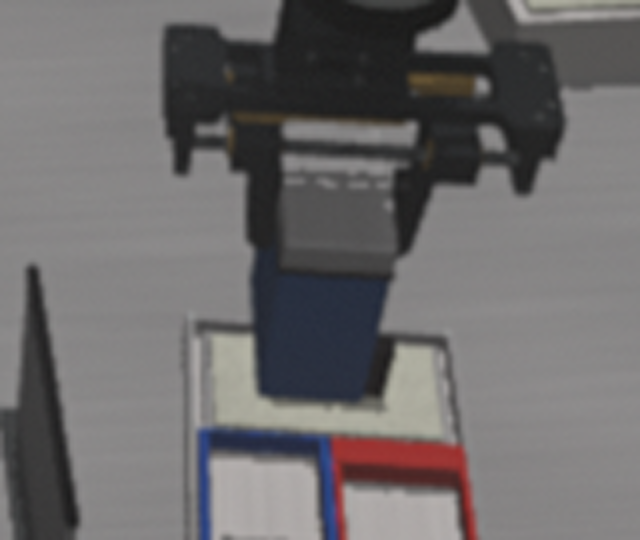

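My x sum overshot by 9.5 mm; I'll correct it and go partly down.

servo_tool --moves '[{"offset": [-5,0.8,-10],"spin": 0},{"offset": [-4.3,0.5,-20],"spin": 0},{"offset": [0,0,-30],"spin": 0},{"offset": [0,0,-25],"spin": 0},{"offset": [0,0,-18],"spin": 0},{"offset": [0,0,-10],"spin": 0},{"offset": [0,0,-4],"spin": 0},{"offset": [0,0,0],"spin": 0},{"offset": [0,0,0],"spin": 0},{"offset": [0,0,0],"spin": 0}]'

```text
t: 22.5
eef_pos: [0.5717, 0.2215, 0.1165]
orientation: [0.087, 0.996, 0.001, 0.001]
contact_force: [-0.5, -0.8, -3.3]
gripper_width: 0.0559
```

```bash
python3 -c "
from look import *
look('t2',51,-40,.145,.158)
look('t2',51,-40,.06,.12)"
```

```text
[0.5717 0.2215 0.1165] 0.0559 jaw 80.06 loc [ 52.1 -38. ]
scene 755 (array([ 54. , -39.2]), array([94.5, 87.2]), 0.4) x [  8.8 100.7] y [-80.8   2.6] z 0.1532
top 355 (array([ 18.4, -36.6]), array([31.1, 51.6]), 0.1) x [ 2.9 33.7] y [-61.3 -11.5] z 0.1546
[0.5716 0.2213 0.1162] 0.0559 jaw 80.06 loc [ 52.  -38.2]
scene 557 (array([ 61.7, -37.1]), array([73.4, 86.4]), 81.2) x [ 21.5 101.2] y [-70.4 -10.2] z 0.0905
top 61 (array([  3.1, -34.7]), array([40.7,  0.7]), 89.9) x [2.7 3.5] y [-54.  -14.3] z 0.0935
```

View pics/t2_scene.png

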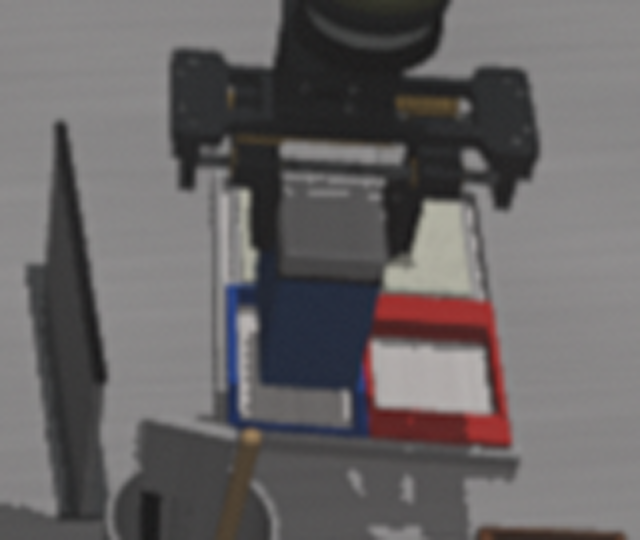

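servo_tool --moves '[{"offset": [-0.6,-0.7,-4],"spin": 0},{"offset": [0,0,-8],"spin": 0},{"offset": [0,0,-8],"spin": 0},{"offset": [0,0,-7],"spin": 0},{"offset": [0,0,-5],"spin": 0},{"offset": [0,0,-3],"spin": 0},{"offset": [0,0,-2],"spin": 0},{"offset": [0,0,-1],"spin": 0},{"offset": [0,0,-1],"spin": 0},{"offset": [0,0,-1],"spin": 0},{"offset": [0,0,0],"spin": 0},{"offset": [0,0,0],"spin": 0}]'

```text
t: 23.9
eef_pos: [0.5708, 0.2206, 0.0767]
orientation: [0.087, 0.996, 0.0, 0.001]
contact_force: [-1.9, -0.5, 5.7]
gripper_width: 0.0555
```

servo_tool --moves '[{"offset": [0,0,0.5],"spin": 0},{"offset": [0,0,0],"spin": 0},{"offset": [0,0,0],"spin": 0},{"offset": [0,0,0],"spin": 0},{"offset": [0,0,0],"spin": 0}]' --fingers 1

```text
t: 24.4
eef_pos: [0.5706, 0.2204, 0.0759]
orientation: [0.087, 0.996, 0.0, -0.0]
contact_force: [0.3, 0.1, -0.5]
gripper_width: 0.088
```

servo_tool --moves '[{"offset": [0,0,10],"spin": 0},{"offset": [0,0,25],"spin": 0},{"offset": [0,0,35],"spin": 0},{"offset": [0,0,40],"spin": 0},{"offset": [0,0,30],"spin": 0},{"offset": [0,0,10],"spin": 0},{"offset": [0,0,0],"spin": 0}]'

```text
t: 25.1
eef_pos: [0.5712, 0.2209, 0.2276]
orientation: [0.087, 0.996, 0.001, 0.001]
contact_force: [0.5, 1.0, 0.8]
gripper_width: 0.088
```

```bash
python3 -c "
from look import *
look('t3',51,-40,.108,.12)"
```

```text
[0.5712 0.2209 0.2276] 0.088 jaw 80.06 loc [ 51.7 -38.7]
scene 789 (array([ 50.4, -39.6]), array([99.7, 56.3]), 0.3) x [ 3.2 99.7] y [-67.5 -12.3] z 0.1136
```

View pics/t3_scene.png

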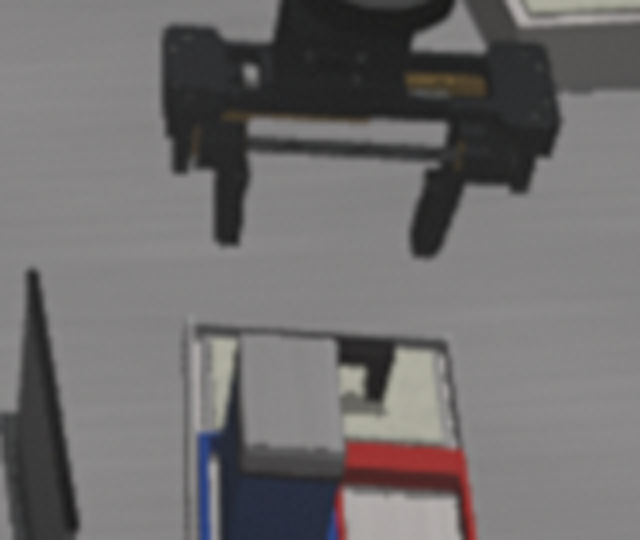

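The tin is home: local (50.4, -39.6) against (51, -40), top at 114 mm. Now the bottle.

servo_tool --moves '[{"offset": [2,-15,2],"spin": 0},{"offset": [4,-30,0],"spin": 0},{"offset": [5,-30,0],"spin": 0},{"offset": [5,-30,0],"spin": 0},{"offset": [5,-30,0],"spin": 0},{"offset": [5,-30,0],"spin": 0},{"offset": [5,-30,0],"spin": 0},{"offset": [5,-30,0],"spin": 0},{"offset": [3,-20,0],"spin": 0},{"offset": [1.5,-15,0],"spin": 0},{"offset": [0,0,0],"spin": 0},{"offset": [0,0,0],"spin": 0}]'

```text
t: 26.4
eef_pos: [0.6106, -0.039, 0.2275]
orientation: [0.086, 0.996, 0.001, -0.001]
contact_force: [0.1, 0.2, 0.9]
gripper_width: 0.0881
```

```bash
python3 -c "
from h import *
s=ctrl.get_state();e=s['eef_pos'];print(e)
im,d=imaging.read_camera('scene');W=world('scene',d);z=W[...,2]
m=(d>0)&(np.hypot(W[...,0]-.612,W[...,1]+.04)<.05)&(z>.18)&(z<.195)
print(rect(W[m]),m.sum(),s['joint_positions'].round(2))"
```

```text
[ 0.61060297 -0.03901492  0.22750837]
(array([612.2, -39.1]), array([37.9, 41.3]), 68.8) 215 [ 0.44  0.8  -0.86  1.6   0.67  1.06  0.79]
```

servo_tool --moves '[{"offset": [1,0,-15],"spin": 0},{"offset": [0,0,-20],"spin": 0},{"offset": [0,0,-20],"spin": 0},{"offset": [0,0,-15],"spin": 0},{"offset": [0,0,-8],"spin": 0},{"offset": [0,0,-2.5],"spin": 0},{"offset": [0,0,0],"spin": 0},{"offset": [0,0,0],"spin": 0}]'

```text
t: 27.25
eef_pos: [0.6127, -0.0394, 0.1482]
orientation: [0.087, 0.996, 0.0, 0.001]
contact_force: [0.6, 0.1, -0.4]
gripper_width: 0.0883
```

servo_tool --moves '[{"offset": [0,0,0],"spin": 0},{"offset": [0,0,0],"spin": 0},{"offset": [0,0,0],"spin": 0},{"offset": [0,0,0],"spin": 0},{"offset": [0,0,0],"spin": 0},{"offset": [0,0,0],"spin": 0},{"offset": [0,0,0],"spin": 0},{"offset": [0,0,0],"spin": 0},{"offset": [0,0,0],"spin": 0}]' --fingers 0

```text
t: 28.15
eef_pos: [0.6121, -0.0396, 0.1474]
orientation: [0.087, 0.996, 0.0, 0.0]
contact_force: [0.4, 0.6, 0.5]
gripper_width: 0.0393
```

servo_tool --moves '[{"offset": [0,0,5],"spin": 0},{"offset": [0,0,15],"spin": 0},{"offset": [0,0,25],"spin": 0},{"offset": [0,0,30],"spin": 0},{"offset": [0,0,30],"spin": 0},{"offset": [0,0,30],"spin": 0},{"offset": [0,0,15],"spin": 0},{"offset": [0,0,8],"spin": 0},{"offset": [0,0,0],"spin": 0},{"offset": [0,0,0],"spin": 0}]'

```text
t: 29.15
eef_pos: [0.6113, -0.0401, 0.3041]
orientation: [0.087, 0.996, -0.0, -0.001]
contact_force: [-0.1, 0.3, -4.7]
gripper_width: 0.0389
```

Run:
```python
from h import *
s=ctrl.get_state();e=s['eef_pos'];print(e,s['gripper_width'])
n='scene';im,d=imaging.read_camera(n)
u,v=map(int,proj(n,e))
cv2.imwrite('pics/b1.png',cv2.resize(im[v-50:v+100,u-80:u+80],None,fx=4,fy=4,interpolation=cv2.INTER_CUBIC))
```

```text
[ 0.611265   -0.04006736  0.30406618] 0.03894054612562477
```

View pics/b1.png

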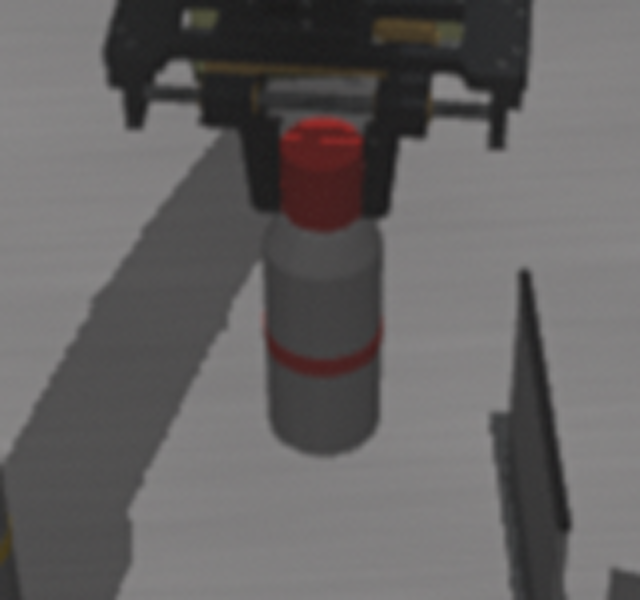

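servo_tool --moves '[{"offset": [-2,10,0],"spin": 0},{"offset": [-2,20,0],"spin": 0},{"offset": [-2,30,0],"spin": 0},{"offset": [-2,30,0],"spin": 0},{"offset": [-2,30,0],"spin": 0},{"offset": [-2,30,0],"spin": 0},{"offset": [-2,30,0],"spin": 0},{"offset": [-2,30,0],"spin": 0},{"offset": [-2,30,0],"spin": 0},{"offset": [-2,30,0],"spin": 0},{"offset": [-2,30,0],"spin": 0},{"offset": [-2,20,0],"spin": 0},{"offset": [-2,12,0],"spin": 0},{"offset": [-1.5,6.5,0],"spin": 0},{"offset": [0,0,0],"spin": 0},{"offset": [0,0,0],"spin": 0}]'

```text
t: 30.8
eef_pos: [0.5851, 0.2974, 0.3051]
orientation: [0.087, 0.996, -0.001, 0.0]
contact_force: [-0.2, 0.2, -5.0]
gripper_width: 0.0397
```

servo_tool --moves '[{"offset": [0,0,-15],"spin": 0},{"offset": [0,0,-25],"spin": 0},{"offset": [0,0,-25],"spin": 0},{"offset": [0,0,-25],"spin": 0},{"offset": [0,0,-15],"spin": 0},{"offset": [0,0,-5],"spin": 0},{"offset": [0,0,0],"spin": 0},{"offset": [0,0,0],"spin": 0}]'

```text
t: 31.6
eef_pos: [0.5852, 0.2995, 0.1966]
orientation: [0.087, 0.996, 0.001, 0.001]
contact_force: [0.4, -0.1, -4.7]
gripper_width: 0.0394
```

```bash
python3 -c "
from look import *
look('b2',51,40,.05,.15,45)
look('b2',51,40,.2,.225,30)"
```

```text
[0.5852 0.2995 0.1966] 0.0394 jaw 80.04 loc [51.8 41.1]
scene 868 (array([67.4, 36.8]), array([60.5, 34.1]), 76.9) x [47.1 83.9] y [10.5 68.3] z 0.1024
[0.5852 0.2995 0.1968] 0.0394 jaw 80.05 loc [51.8 41.2]
scene 266 (array([63. , 40.2]), array([20.3, 59.4]), 8.3) x [51.2 72.1] y [10.3 69.8] z 0.2126
```

View pics/b2_scene.png

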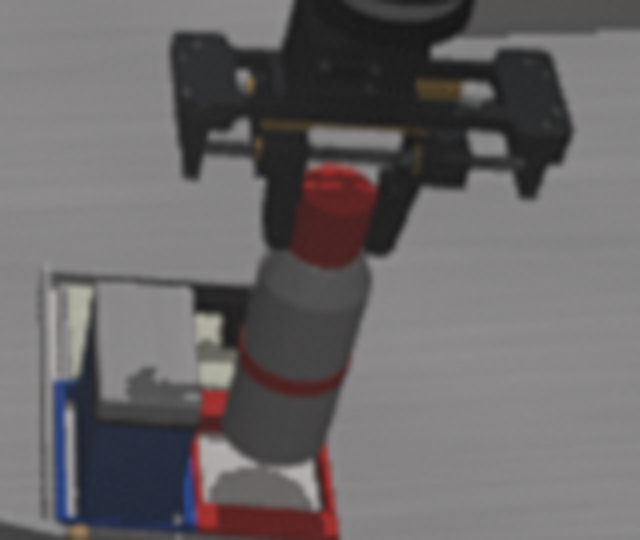

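I'll check whether the bottle hangs upright by fitting its axis.

Run:
```python
from tray import *
from scipy.optimize import least_squares
im,d=imaging.read_camera('scene');W=world('scene',d);z=W[...,2];L=loc(W)
q=(d>0)&(abs(L[...,0]-55)<45)&(abs(L[...,1]-40)<45)
for lo,hi,r in((.055,.085,30),(.085,.115,30),(.115,.145,30),(.147,.165,30),(.2,.23,20)):
    m=q&(z>lo)&(z<hi)&(im.max(2)>45)
    p=L[m]
    if r==20: 
        m&=(im[...,2]>1.6*im[...,1]);p=L[m]
    f=least_squares(lambda c:np.hypot(p[:,0]-c[0],p[:,1]-c[1])-r,[51,40],loss='soft_l1')
    print(lo,len(p),f.x.round(1),np.abs(f.fun).mean().round(2))
```

```text
0.055 244 [50.4 40.7] 1.08
0.085 256 [50.4 40.4] 1.07
0.115 291 [50.5 40.7] 1.18
0.147 172 [50.4 40.6] 1.05
0.2 200 [50.3 40.6] 1.11
```

The bottle is upright and centred at local (50.4, 40.6) against (51, 40). Lowering.

servo_tool --moves '[{"offset": [0.5,-0.5,-6],"spin": 0},{"offset": [0,0,-9],"spin": 0},{"offset": [0,0,-9],"spin": 0},{"offset": [0,0,-8],"spin": 0},{"offset": [0,0,-5],"spin": 0},{"offset": [0,0,-3],"spin": 0},{"offset": [0,0,-2],"spin": 0},{"offset": [0,0,-1.5],"spin": 0},{"offset": [0,0,-1.5],"spin": 0},{"offset": [0,0,-1],"spin": 0},{"offset": [0,0,0],"spin": 0},{"offset": [0,0,0],"spin": 0}]'

```text
t: 33.05
eef_pos: [0.5856, 0.2988, 0.1515]
orientation: [0.087, 0.996, 0.001, 0.001]
contact_force: [-0.5, -1.5, 5.5]
gripper_width: 0.0393
```

servo_tool --moves '[{"offset": [0,0,0.5],"spin": 0},{"offset": [0,0,0],"spin": 0},{"offset": [0,0,0],"spin": 0},{"offset": [0,0,0],"spin": 0},{"offset": [0,0,0],"spin": 0},{"offset": [0,0,0],"spin": 0}]' --fingers 1

```text
t: 33.65
eef_pos: [0.5851, 0.2984, 0.1499]
orientation: [0.087, 0.996, 0.0, -0.0]
contact_force: [0.4, 0.2, 0.1]
gripper_width: 0.0852
```

servo_tool --moves '[{"offset": [0,0,10],"spin": 0},{"offset": [0,0,20],"spin": 0},{"offset": [0,0,30],"spin": 0},{"offset": [0,0,30],"spin": 0},{"offset": [0,0,10],"spin": 0},{"offset": [0,0,0],"spin": 0}]'

```text
t: 34.25
eef_pos: [0.5857, 0.2991, 0.2519]
orientation: [0.087, 0.996, 0.001, 0.001]
contact_force: [0.5, 0.2, -0.2]
gripper_width: 0.0885
```

```bash
python3 -c "
from look import *
look('b3',51,40,.183,.2,35)
look('b3',51,-40,.108,.12,60)"
```

```text
[0.5857 0.2991 0.2519] 0.0885 jaw 80.05 loc [52.4 40.9]
scene 219 (array([53. , 39.3]), array([39. , 40.9]), 78.4) x [33.4 73. ] y [20.5 58.1] z 0.1883
[0.5848 0.2978 0.249 ] 0.088 jaw 80.07 loc [51.7 39.4]
scene 818 (array([ 50.4, -24.4]), array([100.8,  87.4]), 0.3) x [ 2.7 99.6] y [-67.9  17.7] z 0.1134
```

View pics/b3_scene.png

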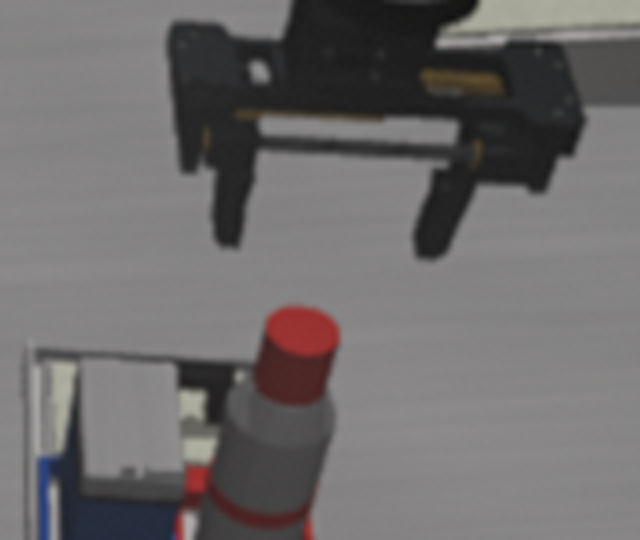

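The bottle is home, with its top at 188 to 189 mm and released. Now to the plunger with the fingers shut.

servo_tool --moves '[{"offset": [-3,-10,0],"spin": -3},{"offset": [-3,-25,0],"spin": -3},{"offset": [-3,-40,0],"spin": -3},{"offset": [-3,-40,0],"spin": -3},{"offset": [-3,-40,0],"spin": -3},{"offset": [-3,-40,0],"spin": -3},{"offset": [-3,-40,0],"spin": -3},{"offset": [-3,-40,0],"spin": -3},{"offset": [-3,-40,0],"spin": -3},{"offset": [-3,-40,0],"spin": -3},{"offset": [-3,-40,0],"spin": -3},{"offset": [-3,-40,0],"spin": -3},{"offset": [-3,-40,0],"spin": -3},{"offset": [-3,-40,0],"spin": -3},{"offset": [-3,-40,0],"spin": -3},{"offset": [-3,-40,0],"spin": -3},{"offset": [-3,-40,0],"spin": -3},{"offset": [-3,-40,0],"spin": -3},{"offset": [-3,-30,0],"spin": -3},{"offset": [-3,-16,0],"spin": -3}]' --fingers 0

```text
t: 36.45
eef_pos: [0.5232, -0.4259, 0.248]
orientation: [0.576, 0.818, -0.001, -0.001]
contact_force: [0.2, 0.2, 0.3]
gripper_width: 0.0004
```

servo_tool --moves '[{"offset": [-2,-10,0],"spin": 0},{"offset": [0,0,0],"spin": 0},{"offset": [0,0,0],"spin": 0},{"offset": [0,0,0],"spin": 0}]'

```text
t: 36.85
eef_pos: [0.524, -0.4304, 0.2502]
orientation: [0.572, 0.82, 0.001, -0.0]
contact_force: [0.6, -0.4, 0.3]
gripper_width: 0.0005
```

servo_tool --moves '[{"offset": [-1,-1.5,-20],"spin": 0},{"offset": [0,0,-35],"spin": 0},{"offset": [0,0,-35],"spin": 0},{"offset": [0,0,-30],"spin": 0},{"offset": [0,0,-20],"spin": 0},{"offset": [0,0,-13],"spin": 0},{"offset": [0,0,0],"spin": 0},{"offset": [0,0,0],"spin": 0}]'

```text
t: 37.65
eef_pos: [0.523, -0.4339, 0.0979]
orientation: [0.573, 0.82, 0.0, 0.001]
contact_force: [0.3, 0.9, 1.1]
gripper_width: 0.0005
```

Run:
```python
from h import *
s=ctrl.get_state();e=s['eef_pos'];print(e)
n='scene';im,d=imaging.read_camera(n)
cv2.imwrite('pics/p1.png',im)
u,v=map(int,proj(n,e));u=max(u,80)
cv2.imwrite('pics/p1c.png',cv2.resize(im[v-60:v+60,u-80:u+80],None,fx=4,fy=4,interpolation=cv2.INTER_CUBIC))
```

```text
[ 0.5229723  -0.43386402  0.0979061 ]
```

View pics/p1.png

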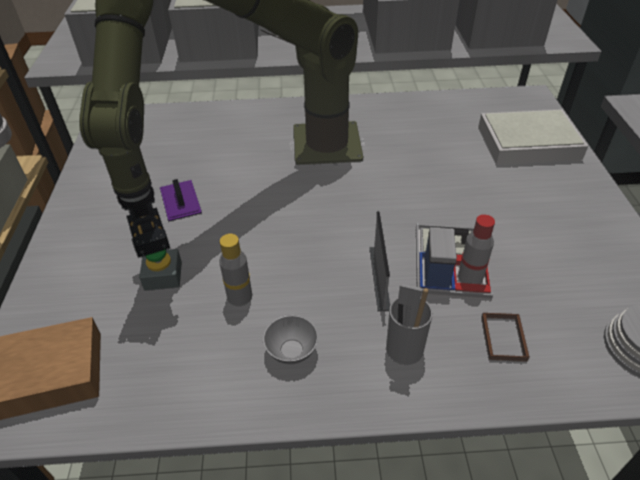

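View pics/p1c.png

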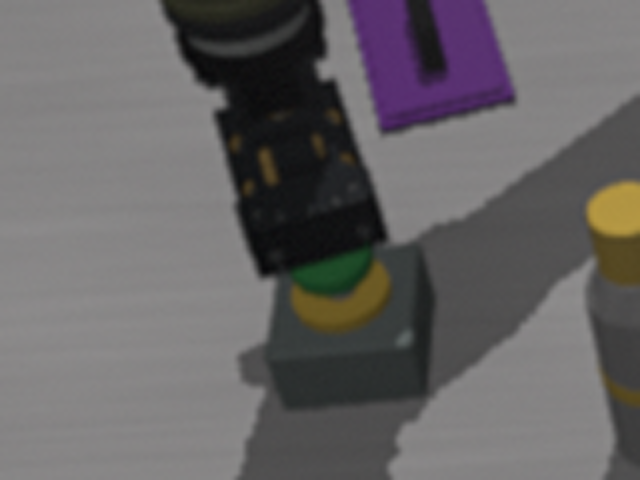

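The tray is loaded with the tin at (442,255) and the bottle at (478,250), and the bystanders stand where they were. The fingers are over the green cap, so I press slowly.

servo_tool --moves '[{"offset": [0,0,-5],"spin": 0},{"offset": [0,0,-5],"spin": 0},{"offset": [0,0,-5],"spin": 0},{"offset": [0,0,-4],"spin": 0},{"offset": [0,0,-3],"spin": 0},{"offset": [0,0,0],"spin": 0},{"offset": [0,0,0],"spin": 0}]'

```text
t: 38.4
eef_pos: [0.5226, -0.4345, 0.0756]
orientation: [0.573, 0.819, -0.0, 0.001]
contact_force: [0.2, -0.4, 6.0]
gripper_width: 0.0001
```

servo_tool --moves '[{"offset": [0,0,-1],"spin": 0},{"offset": [0,0,-1],"spin": 0},{"offset": [0,0,-1],"spin": 0},{"offset": [0,0,0],"spin": 0}]'

```text
t: 38.8
eef_pos: [0.5226, -0.4345, 0.0732]
orientation: [0.573, 0.819, -0.0, 0.001]
contact_force: [-1.9, 1.0, 9.1]
gripper_width: 0.0001
```

servo_tool --moves '[{"offset": [0,0,-1],"spin": 0},{"offset": [0,0,-1],"spin": 0},{"offset": [0,0,0],"spin": 0},{"offset": [0,0,0],"spin": 0},{"offset": [0,0,0],"spin": 0}]'

```text
t: 39.3
eef_pos: [0.5227, -0.4346, 0.0731]
orientation: [0.573, 0.819, -0.0, 0.001]
contact_force: [-4.7, 2.0, 18.9]
gripper_width: 0.0005
```

Force rose to 18.9 N with z stuck at 0.073, so the plunger is on its stop. Retracting.

servo_tool --moves '[{"offset": [0,0,5],"spin": 0},{"offset": [0,0,10],"spin": 0},{"offset": [0,0,15],"spin": 0},{"offset": [0,0,30],"spin": 0},{"offset": [0,0,40],"spin": 0},{"offset": [-15,-30,30],"spin": 0},{"offset": [-30,-30,10],"spin": 0},{"offset": [-30,-30,0],"spin": 0},{"offset": [-30,-30,0],"spin": 0},{"offset": [0,0,0],"spin": 0},{"offset": [0,0,0],"spin": 0}]'

```text
t: 40.4
eef_pos: [0.4155, -0.5547, 0.2097]
orientation: [0.574, 0.819, 0.0, -0.001]
contact_force: [1.6, 0.5, 0.1]
gripper_width: 0.0005
```

Run:
```python
from look import *
print(ctrl.get_state()['eef_pos'],ctrl.get_state()['t'])
for n in('scene','top'):
    im,d=imaging.read_camera(n);W=world(n,d);z=W[...,2];L=loc(W)
    cv2.imwrite(f'pics/f_{n}.png',im)
    for nm,lx,ly,r,lo,hi in(('tin',51,-40,60,.108,.125),('cap',51,40,35,.183,.2),('handle',-56,0,45,.047,.06)):
        m=(d>0)&(abs(L[...,0]-lx)<r)&(abs(L[...,1]-ly)<r)&(z>lo)&(z<hi)
        if nm=='tin': m&=L[...,1]<0
        if m.sum()>10: print(n,nm,rect(L[m]/1000),np.median(z[m]).round(4))
    for nm,x,y,r,lo,hi in(('spare',.598,-.246,.05,.18,.2),('bowl',.757,-.129,.08,.045,.06),('plunger',.522,-.433,.04,.07,.1)):
        m=(d>0)&(abs(W[...,0]-x)<r)&(abs(W[...,1]-y)<r)&(z>lo)&(z<hi)
        if m.sum()>10: print(n,nm,rect(W[m]),np.percentile(z[m],80).round(4))
```

```text
[ 0.41549039 -0.5546928   0.20969022] 40.4
scene tin (array([ 51.1, -39.5]), array([100.5,  56.4]), 0.3) 0.1135
scene cap (array([52.9, 39.4]), array([37.9, 41.4]), 85.0) 0.1884
scene handle (array([-55.7,   1.7]), array([18.3, 71.4]), 0.3) 0.0529
scene spare (array([ 599.3, -246.2]), array([39.9, 38.9]), 42.9) 0.1855
scene bowl (array([ 755.9, -129. ]), array([112.4, 116.4]), 86.9) 0.0504
scene plunger (array([ 523.1, -432.8]), array([47.8, 45.3]), 11.4) 0.0885
top tin (array([ 50.3, -39.4]), array([96.1, 57. ]), 0.7) 0.1153
top cap (array([51. , 39.3]), array([38.6, 39.4]), 11.7) 0.1902
top handle (array([-56.5,  -0.7]), array([16. , 74.4]), 0.3) 0.0547
top spare (array([ 597.6, -245.5]), array([38.6, 39.1]), 69.8) 0.1874
top bowl (array([ 756.7, -128.5]), array([113.2, 114.2]), 63.3) 0.0522
top plunger (array([ 521.8, -432.4]), array([46.1, 46.8]), 43.7) 0.0903
```

View pics/f_top.png

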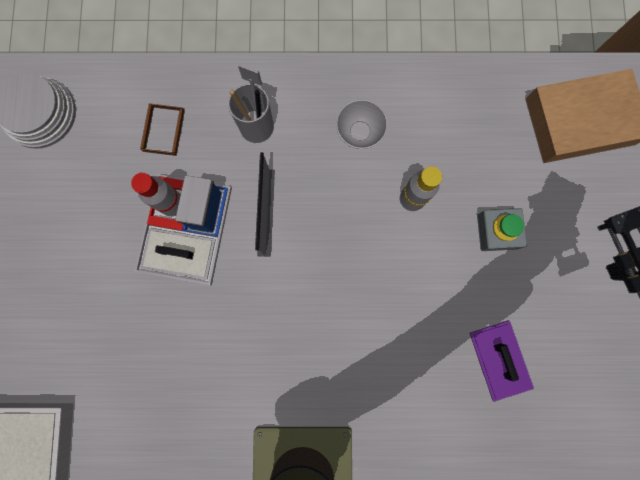

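Everything checks out: lid (178,252), tin (195,200) and bottle (145,185) are in the tray. The plunger is back up at about 88 to 90 mm, and the arm is clear. Handing in.

```bash
python3 -c "
from workcell import ticket
print(ticket.finish_job())"
```

```text
the job is handed in; nothing more can be done
None
```

I loaded the lid, then the tin, then the red-capped bottle into the tray. I then pressed the plunger onto its stop, let it spring back, and handed the job in at about 40.5 s of the 72 s allowed. No verdict was reported.

**Last checks, both cameras:**
- **Position:** all three parts are within about 2 mm of their places' centres and upright; lid and tin are in line with theirs.
- **Height:** the tops read 53–55 mm (lid), 113–115 mm (tin) and 188–190 mm (bottle), as expected with each part on the tray floor.
- **Plunger:** the press stopped at 18.9 N with no more travel. Afterwards the top read 88–90 mm, so it is back up.
- **Bystanders:** the yellow-capped bottle and the bowl measured within about 2 mm of where they began. I checked the crock only by eye, and it looks unmoved.

**What failed or disagreed:**
- **Tool frame:** the reported tool position lies at the fingertips, about 25 mm further along than stated. Because of this the first grasp of the lid closed above its handle. The lid did not move, and the second grasp held once I corrected for it.
- **Tin carry:** I overshot by about 9.5 mm through an adding error and corrected it before lowering the tin.
- **Lid detection:** the network ranked the purple decoy as the best lid match. I rejected it by its colour.

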